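Open the flip-lid till by its concealed catch

TASK

Open the flip-lid cash till to get at the change: feel along the front ledge for the flush, unmarked release key, which gives under the finger where the rest of the ledge does not, and press it in until the lid springs ajar. Then push the lid back with the fingertips, past upright, until it stands open by itself. Press firmly but do not force anything, grip and lift nothing, and leave the things standing beside the till where they are.

Things in the scene. Friction and masses are not known exactly. Their poses are not given: they have to be found in the camera images.
- till: flip-lid cash till of dark steel with a bright steel lid, fixed to the counter; 200 mm deep (x), 332 wide (y), 90 high. Origin at the centre of its underside; x points from the front (robot's side) to the hinged back, y to its left, z up. On top: a flat front ledge (x -100 to -54 mm), and behind it the lid (x -53 to 96 mm)
- ledge (a point): middle of the flat front ledge, on its dark release plate, 89 mm above the counter (the ledge's ends, over 72 mm to either side, stand 1 mm higher). The release key's centre is level with this point in the till's x and somewhere within 45 mm to either side along the till's y; it lies in an opening of this plate that fits it closely
- catch (a joint): how far the release key is pressed in, m: 0 at rest, 0.006 at the bottom; springs back. Key of the plate's dark steel, 46 mm along the till's y by 32 mm in x, resting 1 mm below the plate with a 1.5 mm gap all round; the fingertips must go into that opening. About 1.5 N starts it, 6 N bottoms it; the lid is let go after about 0.003
- till_lid (a joint): lid angle, rad: 0 shut, grows as it opens. Once the catch is released two lifters throw it to about 0.55 and carry it there, the foot of its lip about 55 mm above the ledge; beyond 1.57 (upright) it falls back by its own weight to its stop at 1.9. While it lies low, a finger pushed straight back against its edge binds: follow the edge's arc, up as well as back
- lid_hinge (a point): middle of the lid's hinge line at the back of the till, 84 mm above the counter, 92 mm behind the till's origin; the lid turns about the till's y axis through it. The lid weighs about 0.3 kg and its hinge is nearly free of friction
- lid_edge (a point): middle of the lower front edge of the lid sheet, 145 mm from the hinge; moves with the lid. The lid is 332 mm wide, 5 thick; under it, 7 mm behind the edge, a lip 17 mm deep hangs down along the front, with a tongue at its foot that reaches forward to 2 mm behind the edge
- rubber_stamp: rubber stamp with wooden handle, 27x48x69 mm, standing loose to the left of the till; origin at the centre of its underside; leave alone
- ink_pad: flat blue ink pad, 57x87x17 mm, lying loose to the left of the till; origin at the centre of its underside; leave alone
- polish_tin_0: round polish tin, 68 mm across, 22 mm high, lying loose to the right of the till; origin at the centre of its underside; leave alone
- thread_spool_0: thread spool, 32 mm across, 50 mm high, standing loose to the right of the till; origin at the centre of its underside; leave alone

How it is judged:
On the way, in this order (a step that is already met when the one before it is completed fails the run):
1. the release key is pressed in (value of joint catch above 0.0025 m), for 0.01 s.
2. the lid has been pushed back past upright (value of joint till_lid above 1.65 rad), for 0.1 s.
At the end, for the whole second after the job is handed in: the lid leans back at rest past upright (beyond 1.75 rad), the release key has sprung back (within 1 mm), and the stamp, ink pad, polish tin and spool are within 20 mm of where they stood (value of joint till_lid above 1.75 rad and velocity of joint till_lid between -0.05 and 0.05 rad/s and value of joint catch below 0.001 m and distance of each of rubber_stamp, ink_pad, polish_tin_0, thread_spool_0 from where it was at the start of the episode below 0.02 m); the robot touches nothing.
It fails at once if something beside the till is knocked, pushed away or picked up (moved more than 20 mm) (distance of any of rubber_stamp, ink_pad, polish_tin_0, thread_spool_0 from where it was at the start of the episode above 0.02 m).
It fails at once if the till or its lid is forced, or the lid gripped hard (fingers push on anything with more than 50 N) (contact force between the fingers and anything else above 50 N).
It also fails if it takes over 51 s, if anything falls off the work surface, if the arm or the gripper's body presses on something with over 40 N, if the wrist force passes 120 N, or if a joint passes its speed limit or range.

ROBOT

A 6-joint arm with a two-finger parallel gripper is mounted at the origin on a cart in front of the work surface, level with it; the furniture and walls round the work are solid. World frame = base frame: x ahead of the robot, y to its left, z up, the work surface at z = 0. Lengths are in m, angles in rad, forces in N, time in s.
With the tool pointing down it reaches from about 0.325 to 0.85 m from the base axis. Payload 4.4 kg.
Tool frame: the origin (TCP) lies at the very end of the fingers, on their centre line; the grasp point (between the pads) lies 19 mm behind it; z points along the fingers, y is the line along which they close (so a half turn about z gives the same grasp; the last joint's range is limited). The gripper opens to 94 mm and grips with 3 to 60 N. Pads are 16 mm wide; open, the fingers measure 119 mm over their backs; the gripper's body (75 mm by 177 mm) begins 78 mm behind the grasp point.
Start: joints at [-1.276, 0.207, 1.542, -0, 1.393, -0.15], TCP at [0.248, -0.519, 0.205] pointing down, gripper open.
Joint ranges: [-2.73, 2.73], [-0.86, 2.22], [0.23, 2.46], [-1.11, 4.25], [0.08, 2.63], [-2.82, 2.82]. Speed limits (rad/s): [2.79, 2.79, 3.14, 3.14, 3.14, 3.14].

INTERFACE

Orientations are given as a unit quaternion [w, x, y, z].
In Python, from plant import manip gives the robot as it stands.
- The arm moves only by the tool jog_arm, never from a script. Its argument "moves" is a list of rows, each a list of 2 entries, a list of its own where there are three numbers: the shift along the world's x, y, z in cm, then the turn about the world's z in degrees. A call has 1 to 20 rows; each row is the pose to reach, as a shift and turn from the pose commanded when the call began; what a row does not reach only later rows make up. A row lasts 1/8 s, in which the tool goes at most 62.5 mm and 10.7 degrees, less where a joint would pass 70% of its speed; a pose out of reach is approached as far as the arm can. A call with a gripper value outside its range is refused whole. "gripper" is the finger opening in cm, from 0 to 9.4, set as the call begins (left out, the last holds). The fingers move at their own pace and stop on an object; "grip_force" is the grip in N (left out, the last holds). Time passes only in rows, so rows that repeat a pose let the fingers close. It gives the time, the measured TCP pose, the force, the opening and the grip force at its end, in the units of the state.
- manip.state(): the state, without advancing time (a new reading comes with each control period).
- manip.grab_frame(name): name is "side" or "top"; returns a dict with "frame" (384x512x3 uint8, red, green, blue), "K" (3x3 intrinsics, pixels), "k1" (the pictures are not rectified: a ray, as slopes to the right and down, at radius r is drawn at 1 + k1 r^2 times it, then the intrinsics apply), "xyz" and "orientation" of the camera in the world. Camera axes: x right, y up, looking along -z (the intrinsics and any distortion apply to the point x, -y, -z); pixel columns grow to the right and rows downward; lengths in m; the calibration is good to about 2 mm. A picture is of the moment at which its call begins. There is no depth.
- manip.hand_in(): hands the job in; it is judged then, once.
The state is a dict: "time_s": time; "qpos": joint angles; "joint_velocities": joint speeds; "joint_efforts": joint torques, N m; "ee_pos": TCP position; "orientation": TCP orientation; "contact_force": force on the tool from outside, world axes, zero at the start; "moment": the same for the moment, N m; "finger_gap": opening from 0.0 (shut) to 1.0 (fully open); "grip_force": force on a finger pad.
Only numpy, scipy, OpenCV 4.12 (cv2) and the standard library are available. Lean on these libraries where they do the work, as an engineer would, in place of code of your own. Each camera call takes 0.05 s, during which the arm holds its last target. There are 200 camera calls.

## Working session

There is one attempt and no reset: what is moved stays moved. The work goes in short steps, Python scripts to look and compute and a tool call to move; the robot and the scene stay as the last step left them, time stands still between calls to the robot, and variables do not carry over. Pictures are saved under pics/ and viewed, at most 10 in all, crops included, and the job is handed in when it is done.

Besides the shell and the picture viewer there is one more tool, called after ">>>" as name(argument=value, ...), one argument or row to a line, values as JSON. jog_arm: Moves the arm, as the interface text tells. Its arguments: {"type":"object","properties":{"moves":{"type":"array"},"gripper":{"type":"number"},"grip_force":{"type":"number"}},"required":["moves"]}

```bash
mkdir -p pics
cat > h.py <<'E'
import numpy as np, cv2
from scipy.spatial.transform import Rotation as R
from plant import manip
def rot(q): return R.from_quat([q[1],q[2],q[3],q[0]]).as_matrix()
def ray(f,u,v):
    K=np.array(f["K"]);d=np.array([(u-K[0,2])/K[0,0],(v-K[1,2])/K[1,1]]);s=d.copy()
    for _ in range(30): s=d/(1+f["k1"]*(s@s))
    return np.array(f["xyz"]),rot(f["orientation"])@np.array([s[0],-s[1],-1])
def onz(f,u,v,z):
    o,d=ray(f,u,v); return o+d*(z-o[2])/d[2]
def proj(f,p):
    c=rot(f["orientation"]).T@(np.array(p)-f["xyz"]);s=np.array([c[0],-c[1]])/-c[2]
    s=s*(1+f["k1"]*(s@s));K=np.array(f["K"]);return K[0,0]*s[0]+K[0,2],K[1,1]*s[1]+K[1,2]
def snap(n,fn):
    f=manip.grab_frame(n);cv2.imwrite("pics/"+fn,f["frame"][...,::-1]);np.save("pics/"+fn+".npy",f,allow_pickle=True);return f
def load(fn): return np.load("pics/"+fn+".npy",allow_pickle=True).item()
E
python3 - <<'E'
from h import *
for n in("top","side"):
    f=snap(n,n+"0.png");print(n,f["xyz"],f["orientation"],f["k1"],np.array(f["K"]).tolist())
a=cv2.imread("pics/top0.png");b=cv2.imread("pics/side0.png")
print(manip.state())
E
```

```text
top [0.47590336 0.01245252 1.10256035] [-0.70286025 -0.04231787  0.02880841  0.70948343] -0.11413857297645796 [[446.30672847952457, 0.0, 248.5422402052962], [0.0, 446.30672847952457, 181.611421560661], [0.0, 0.0, 1.0]]
side [0.39647447 0.78050882 0.42661203] [-0.11239501 -0.06818287  0.53854296  0.83227996] -0.10539531548085719 [[348.3762194949801, 0.0, 250.04411834291076], [0.0, 348.3762194949801, 189.3637459740625], [0.0, 0.0, 1.0]]
{'time_s': 0.1, 'qpos': array([-1.27549742e+00,  2.07347428e-01,  1.54275922e+00,  9.62409498e-06,
        1.39352282e+00, -1.50494973e-01]), 'joint_velocities': array([-1.77239575e-05, -7.67037707e-04, -3.92197286e-03, -1.72027193e-03,
        1.55368326e-03, -1.57417042e-03]), 'joint_efforts': array([-1.97660652e-04, -3.71860635e+01, -2.82294327e+01,  6.99528842e-02,
        3.10682226e-02, -5.31487149e-05]), 'ee_pos': array([ 0.2477104 , -0.51811573,  0.20442436]), 'orientation': array([-1.01608080e-03,  9.75260840e-01,  2.21054875e-01, -6.89468597e-05]), 'contact_force': array([-0.45446415, -0.55577558,  0.05640816]), 'moment': array([-0.00815853, -0.01052157, -0.0154287 ]), 'grip_force': 0.0, 'finger_gap': 0.9999474557382969}
```

View pics/top0.png

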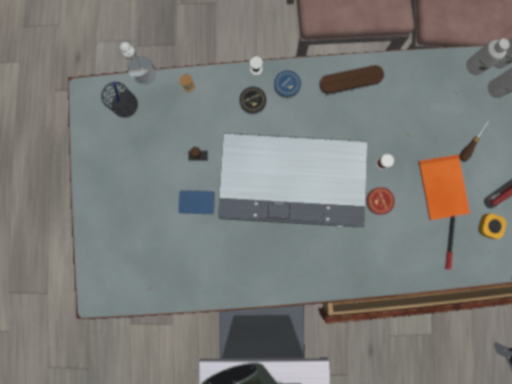

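View pics/side0.png

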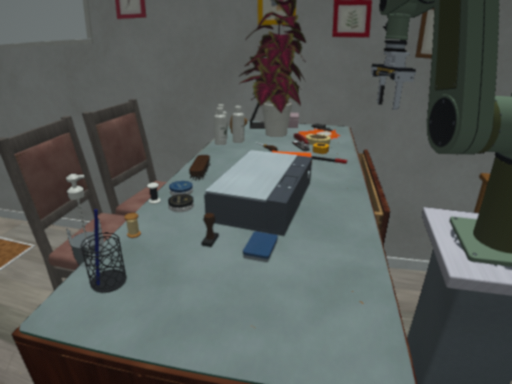

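The top view shows the till at u 218–368, v 133–227 with its ledge at the bottom. There is a faint rectangle at about (279, 211), probably the key. The stamp and pad are on the left, the tin and spool on the right. Next I'll fit the till's pose and enlarge the ledge.

Run:
```python
from h import *
f=load("top0.png");g=cv2.cvtColor(f["frame"],cv2.COLOR_RGB2GRAY)
m=(g>165).astype(np.uint8);m=cv2.morphologyEx(m,cv2.MORPH_OPEN,np.ones((5,5)))
n,l,s,c=cv2.connectedComponentsWithStats(m)
i=[k for k in range(1,n) if l[180,290]==k]
print(g[180,290],g[212,240],g[250,290],i)
d=(g<105).astype(np.uint8);d[:, :205]=0;d[:195]=0;d[235:]=0;d[:,376:]=0
for nm,mm,z in(("ledge",d,.0895),("lid",(l==(i or [0])[0]).astype(np.uint8),.09)):
    cs,_=cv2.findContours(mm,0,2);cc=max(cs,key=cv2.contourArea)
    P=np.array([onz(f,u,v,z)[:2] for u,v in cc[:,0]],np.float32)*1000
    r=cv2.minAreaRect(P);print(nm,r,cv2.minAreaRect(cc));print(cv2.boxPoints(r).tolist())
cr=g[192:234,210:376];cr=np.clip((cr.astype(float)-50)*2.5,0,255).astype(np.uint8)
cv2.imwrite("pics/ledge.png",cv2.resize(cr,None,fx=4.8,fy=4.8,interpolation=cv2.INTER_CUBIC))
```

```text
187 94 127 [4]
ledge ((506.0957336425781, -63.84788513183594), (330.4747009277344, 46.77792739868164), 86.14041137695312) ((290.81964111328125, 212.88404846191406), (145.6180419921875, 20.698217391967773), 3.2572219371795654)
[[471.637451171875, -227.13613891601562], [518.3092651367188, -230.28482055664062], [540.5540161132812, 99.44036865234375], [493.8822021484375, 102.58905029296875]]
lid ((605.0614624023438, -71.75486755371094), (330.5933837890625, 146.1417694091797), 86.1695785522461) ((293.5517272949219, 169.62069702148438), (144.69107055664062, 63.302345275878906), 3.3664605617523193)
[[521.1113891601562, -231.8009033203125], [666.9266967773438, -241.563720703125], [689.0115356445312, 88.29116821289062], [543.1962280273438, 98.05398559570312]]
```

View pics/ledge.png

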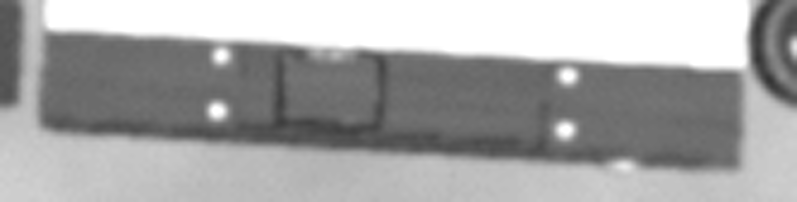

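The enlargement shows a rectangular outline at crop x 280–382, y 52–128. It is about 48 mm wide, which matches the key's opening, and is centred near pixel (278.6, 210.5).

Run:
```python
from h import *
f=load("top0.png")
a=np.radians(-3.84);X=np.array([np.cos(a),np.sin(a)]);Y=np.array([-X[1],X[0]])
o=np.array([.5833,-.0697])
k=onz(f,278.6,210.3,.089)[:2];d=k-o;print("key in till mm",1000*d@X,1000*d@Y)
key=o-.077*X+(d@Y)*Y;print("key",key,"origin",o)
s=manip.state();print((key-s["ee_pos"][:2])*100)
for t in np.arange(.5,1.81,.1):
    q=t-.118;x=.092-.144*np.cos(q);print(round(t,2),"tongue till x,z",round(x,4),round(.084+.144*np.sin(q),4))
```

```text
key in till mm -73.12192280575847 28.663864129018076
key [ 0.5083925  -0.03594376] origin [ 0.5833 -0.0697]
[26.06821037 48.21719674]
0.5 tongue till x,z -0.0416 0.1377
0.6 tongue till x,z -0.0356 0.1508
0.7 tongue till x,z -0.0283 0.1632
0.8 tongue till x,z -0.0198 0.1748
0.9 tongue till x,z -0.0102 0.1855
1.0 tongue till x,z 0.0005 0.1952
1.1 tongue till x,z 0.012 0.2038
1.2 tongue till x,z 0.0244 0.2111
1.3 tongue till x,z 0.0374 0.2173
1.4 tongue till x,z 0.051 0.222
1.5 tongue till x,z 0.065 0.2254
1.6 tongue till x,z 0.0792 0.2274
1.7 tongue till x,z 0.0936 0.228
1.8 tongue till x,z 0.108 0.2271
```

>>> jog_arm(
  moves=[
    [[3,6,0],-10],
    [[6,12,0],-20],
    [[9,18,0],-29.4],
    [[13,24,0],-29.4],
    [[17,30,0],-29.4],
    [[20,35,0],-29.4],
    [[20,35,0],-29.4],
    [[20,35,0],-29.4],
  ],
  gripper=0,
  grip_force=10,
)

```text
time_s: 1.1
ee_pos: [0.4482, -0.167, 0.205]
orientation: [-0.0, 0.999, -0.032, -0.0]
contact_force: [-0.4, -0.3, 0.3]
finger_gap: 0.185
grip_force: 0.0
```

>>> jog_arm(
  moves=[
    [[3,5,-2],0],
    [[5.9,10,-4],0],
    [[5.9,13.1,-7],0],
    [[5.9,13.1,-9],0],
    [[5.9,13.1,-10],0],
    [[5.9,13.1,-10.5],0],
    [[5.9,13.1,-10.5],0],
  ],
)

```text
time_s: 1.98
ee_pos: [0.5071, -0.0388, 0.1008]
orientation: [0.0, 0.999, -0.034, 0.0]
contact_force: [-0.5, 0.2, 0.5]
finger_gap: 0.006
grip_force: 0.0
```

Run:
```python
from h import *
f=snap("top","top1.png");snap("side","side1.png")
s=manip.state();print(s["ee_pos"],s["contact_force"],s["finger_gap"])
a=cv2.imread("pics/top1.png")[150:250,220:350];b=cv2.imread("pics/side1.png")[140:240,200:330]
cv2.imwrite("pics/c1.png",cv2.resize(np.hstack([a,b]),None,fx=3,fy=3,interpolation=cv2.INTER_CUBIC))
```

```text
[ 0.50760924 -0.03856033  0.1013055 ] [-0.66632991 -0.45234507 -0.32671066] 0.0021607216884831724
```

View pics/c1.png

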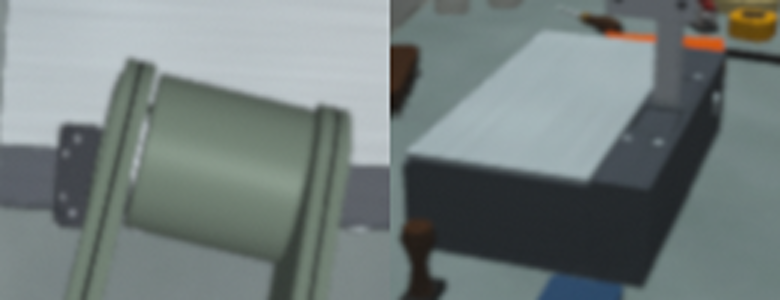

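The side crop shows the closed fingertips just above the key outline, near crop (665, 105). I'll descend gently and watch the force.

>>> jog_arm(
  moves=[
    [[0,0.2,-0.5],0],
    [[0,0.2,-0.9],0],
    [[0,0.2,-1.2],0],
    [[0,0.2,-1.35],0],
    [[0,0.2,-1.45],0],
    [[0,0.2,-1.45],0],
  ],
)

```text
time_s: 2.82
ee_pos: [0.5068, -0.0357, 0.0861]
orientation: [-0.0, 0.999, -0.034, -0.0]
contact_force: [-2.2, 0.2, 3.4]
finger_gap: 0.006
grip_force: 1.7
```

It gives, with the tip 3 mm below the plate at 3.4 N. I'll press further.

>>> jog_arm(
  moves=[
    [[0,0,-0.1],0],
    [[0,0,-0.2],0],
    [[0,0,-0.25],0],
    [[0,0,-0.25],0],
  ],
)

```text
time_s: 3.32
ee_pos: [0.5068, -0.0357, 0.0835]
orientation: [-0.0, 0.999, -0.034, -0.0]
contact_force: [-1.8, 0.2, 3.8]
finger_gap: 0.007
grip_force: 2.2
```

Run:
```python
from h import *
snap("side","side2.png")
s=manip.state();print(s["ee_pos"],s["contact_force"],s["finger_gap"])
```

```text
[ 0.50680741 -0.03570234  0.0834841 ] [-1.61089514  0.97323415  3.81297467] 0.0031876537546371027
```

View pics/side2.png

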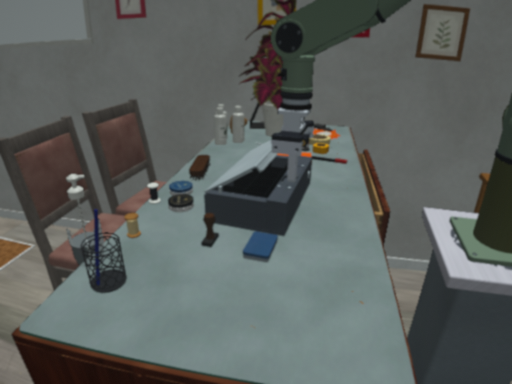

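The lid is ajar, released at about 0.55 rad. I'll lift clear, then come up to its lip.

>>> jog_arm(
  moves=[
    [[0,0,0.5],0],
    [[0,0,1.5],0],
    [[0,0,3],0],
    [[0,0,4.5],0],
    [[0.8,-0.05,5],0],
    [[1.6,-0.1,5],0],
    [[2.4,-0.15,5],0],
    [[2.8,-0.2,5],0],
    [[2.8,-0.2,5],0],
  ],
)

```text
time_s: 4.5
ee_pos: [0.5349, -0.0378, 0.1328]
orientation: [-0.0, 0.999, -0.034, -0.001]
contact_force: [0.3, -0.5, -0.8]
finger_gap: 0.004
grip_force: 0.0
```

>>> jog_arm(
  moves=[
    [[0.3,0,0.2],0],
    [[0.6,0,0.5],0],
    [[0.9,-0.05,1],0],
    [[1.1,-0.1,1.5],0],
    [[1.1,-0.1,1.5],0],
  ],
)

```text
time_s: 5.12
ee_pos: [0.5448, -0.0382, 0.1487]
orientation: [-0.001, 0.999, -0.034, -0.001]
contact_force: [-5.4, 1.6, 2.5]
finger_gap: 0.007
grip_force: 2.8
```

Run:
```python
from h import *
snap("side","side3.png")
s=manip.state();print(s["ee_pos"],s["contact_force"])
a=cv2.imread("pics/side3.png")[100:250,190:340]
cv2.imwrite("pics/c3.png",cv2.resize(a,None,fx=4,fy=4,interpolation=cv2.INTER_CUBIC))
```

```text
[ 0.54464962 -0.03820844  0.14855018] [-5.05526295  1.7971139   2.11057446]
```

View pics/c3.png

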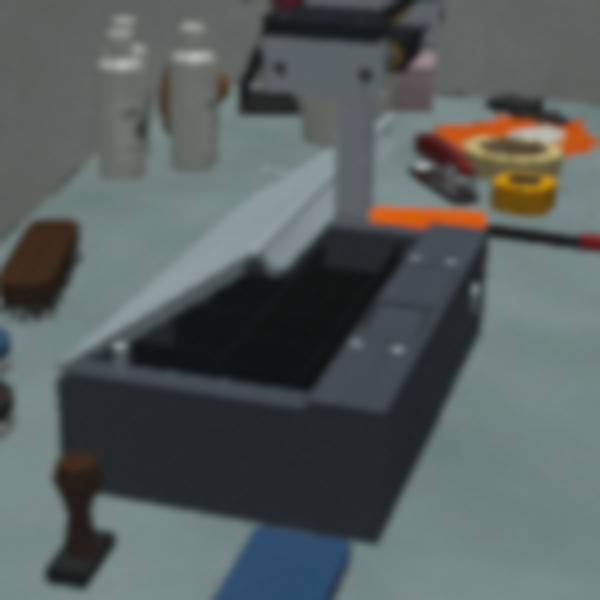

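The finger is against the lip and the lid has begun to rise, with about 5 N of contact. I'll follow the arc.

>>> jog_arm(
  moves=[
    [[0.4,0,0.5],0],
    [[0.8,-0.05,1.1],0],
    [[1.25,-0.1,1.7],0],
    [[1.75,-0.1,2.2],0],
    [[2.2,-0.15,2.7],0],
    [[2.75,-0.2,3.2],0],
    [[3.3,-0.2,3.65],0],
    [[3.3,-0.2,3.65],0],
  ],
)

```text
time_s: 6.18
ee_pos: [0.5802, -0.041, 0.186]
orientation: [0.0, 0.999, -0.034, 0.001]
contact_force: [-2.5, 0.3, 2.5]
finger_gap: 0.008
grip_force: 1.2
```

>>> jog_arm(
  moves=[
    [[0.55,-0.05,0.4],0],
    [[1.15,-0.1,0.8],0],
    [[1.8,-0.1,1.2],0],
    [[2.4,-0.15,1.55],0],
    [[3.05,-0.2,1.85],0],
    [[3.7,-0.25,2.15],0],
    [[4.4,-0.3,2.4],0],
    [[5.05,-0.35,2.6],0],
    [[5.05,-0.35,2.6],0],
  ],
)

```text
time_s: 7.3
ee_pos: [0.6301, -0.0443, 0.2111]
orientation: [-0.0, 0.999, -0.034, 0.0]
contact_force: [-0.8, -0.2, 0.0]
finger_gap: 0.004
grip_force: 0.1
```

>>> jog_arm(
  moves=[
    [[0.7,-0.05,0.2],0],
    [[1.4,-0.1,0.4],0],
    [[2.1,-0.15,0.5],0],
    [[2.8,-0.2,0.6],0],
    [[3.5,-0.25,0.6],0],
    [[4.2,-0.3,0.6],0],
    [[5,-0.35,0.6],0],
    [[5.8,-0.4,0.6],0],
    [[5.8,-0.4,0.6],0],
  ],
)

```text
time_s: 8.43
ee_pos: [0.6879, -0.0484, 0.2167]
orientation: [-0.0, 0.999, -0.034, -0.0]
contact_force: [-0.4, 0.4, -0.7]
finger_gap: 0.007
grip_force: 0.0
```

Run:
```python
from h import *
snap("side","side4.png");s=manip.state();print(s["time_s"],s["ee_pos"],s["contact_force"])
```

```text
8.475 [ 0.68756023 -0.04832418  0.21671502] [-0.54896398 -0.3208603   0.14369682]
```

View pics/side4.png

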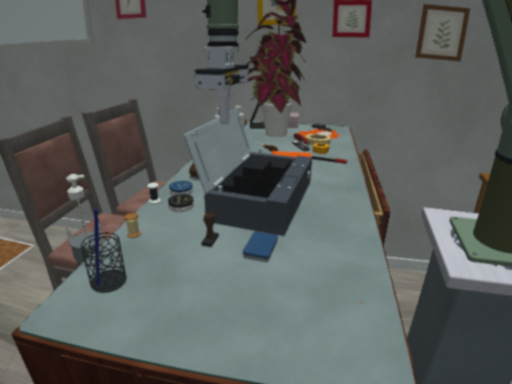

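The lid stands leaning back past upright (u 188–250, v 110–190), and the things beside the till haven't moved. I'll back the hand straight off towards the robot.

>>> jog_arm(
  moves=[
    [[-1,0.05,0],0],
    [[-3,0.2,0],0],
    [[-6,0.4,1],0],
    [[-10,0.6,2],0],
    [[-14,0.8,4],0],
    [[-18,1,4],0],
    [[-18,1,4],0],
    [[-18,1,4],0],
    [[-18,1,4],0],
  ],
)

```text
time_s: 9.6
ee_pos: [0.5081, -0.0384, 0.257]
orientation: [0.0, 0.999, -0.034, 0.0]
contact_force: [0.8, 0.4, -0.5]
finger_gap: 0.008
grip_force: 0.0
```

Run:
```python
from h import *
snap("side","side5.png");s=manip.state();print(s["time_s"],s["ee_pos"],s["contact_force"])
a=cv2.imread("pics/side5.png")[90:270,120:360]
cv2.imwrite("pics/c5.png",cv2.resize(a,None,fx=3,fy=3))
```

```text
9.65 [ 0.50813214 -0.03845717  0.25682034] [-0.09969813  0.48442797 -0.03806142]
```

View pics/c5.png

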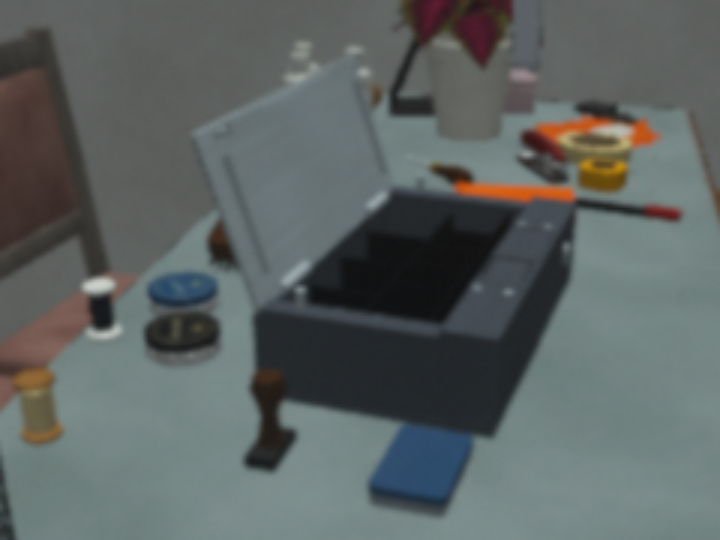

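The lid leans back on its stop, the hand is clear, and the stamp and pad are where they stood.

```bash
python3 -c "
from plant import manip
print(manip.hand_in())"
```

```text
the job is handed in; nothing more can be done
None
```

The till is open: I pressed the release key, the lid sprang ajar, and I pushed it back onto its stop; the stamp and ink pad are unmoved (the tin and spool I didn't check afterwards). The job was handed in at about 9.7 s, and no verdict came back.

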